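Put the cup, bun, tamper and salt back on their own seats

TASK

The four things on the table stand on each other's places. Put each back, flat and upright in the middle of its own place: the upside-down cup on the white saucer, the bun on the wooden board, the coffee tamper on the black ribbed rubber mat and the salt shaker on the round dark steel tray; the cork trivet is empty and free for parking things on the way, since each place is taken by another thing. Set everything down gently, without dropping it or tipping it over.

Things in the scene. Friction and masses are not known exactly. Their poses are not given: they have to be found in the camera images.
- cup: White porcelain espresso cup standing upside down (solid top), loose, 0.13 kg. Upright round body 60 mm across and 62 mm high with a small handle at its +x side that reaches 39 mm from the origin. Origin at the underside, not on the axis of the round part, which is at x = -9 mm in this frame (point cup_axis). z up. Grasp it from above across y (60 mm), at about mid height, clear of the handle.
- cup_axis (a point): The point on the cup's underside on the axis of its round body (9 mm from the cup's origin, away from the handle); x points to the handle, z up. This is the point to bring over the middle of the saucer.
- bun: Brown baked bun, loose, 0.06 kg, irregular dome 56 mm along x, 61 mm along y, 42 mm high, widest about 20 mm above its underside. Origin at the centre of its underside, z up. Treated as rigid.
- tamper: Coffee tamper, loose, 0.42 kg: round steel foot 58 mm across with a dark wooden knob on top, 86 mm high in all. The knob lies between 30 and 86 mm above the underside and is about 39 mm across at its widest, near 70 mm up. Origin at the centre of the underside, z up.
- salt: Glass salt shaker with a grey domed metal cap, loose, 0.1 kg, round, 44 mm across and 90 mm high; body up to 74 mm, cap 34 mm across. Origin at the centre of the underside, z up.
- saucer: White porcelain saucer, round, 114 mm across, rim 14 mm high; the place of the cup. Its flat well is about 74 mm across. Fixed; origin at the centre of its underside (table height), its resting surface 8 mm above that.
- bun_board: Small oblong light wooden board with a groove round its edge, 92 mm along x, 118 mm along y, 8 mm thick; the place of the bun. Fixed; origin at the centre of its underside (table height), its resting surface 8 mm above that.
- tamping_mat: Square black rubber mat with grey ribs, 96 x 96 mm, 8 mm thick; the place of the tamper. Fixed; origin at the centre of its underside (table height), its resting surface 8 mm above that.
- steel_tray: Round dark steel tray, 112 mm across, with a thin lip 2 mm above its flat surface, 106 mm across inside; the place of the salt shaker. Fixed; origin at the centre of its underside (table height), its resting surface 8 mm above that.
- trivet: Hexagonal cork trivet, 104 mm across flats, 8 mm thick, empty at the start: a free spot for parking one thing. The table around the seats holds low and tall bystanders, so this is the handiest free place. Fixed; origin at the centre of its underside (table height), its resting surface 8 mm above that.
Things that resemble listed ones, but are neither listed nor needed, are in the scene too. Of the things shaped like the bun, the brown one is meant.

How it is judged:
By the outcome, as a careful person would: the job done as asked, in the order asked, and still so for the second after the job is handed in, with the robot touching nothing.
It also fails if it takes over 144 s, if anything falls off the work surface, if the arm or the gripper's body presses on something with over 40 N, if the wrist force passes 120 N, or if a joint passes its speed limit or range.

ROBOT

A 6-joint arm with a two-finger parallel gripper is mounted at the origin on a cart in front of the work surface, level with it; the furniture and walls round the work are solid. World frame = base frame: x ahead of the robot, y to its left, z up, the work surface at z = 0. Lengths are in m, angles in rad, forces in N, time in s.
With the tool pointing down it reaches from about 0.425 to 0.95 m from the base axis. Payload 3.5 kg.
Tool frame: the origin (TCP) lies midway between the tips of the shut fingers; the grasp point (between the pads) lies behind it (ctrl.grasp_offset is the z of the grasp point in the tool frame, in m); z points along the fingers, y is the line along which they close (so a half turn about z gives the same grasp; the last joint's range is limited). The gripper opens to 85 mm and grips with 20 to 120 N. Pads are 22 mm wide; open, the fingers measure 114 mm over their backs; the gripper's body (76 mm by 85 mm) begins 54 mm behind the grasp point. The pads swing forward as they close: fully open they stand 13 mm farther back than shut.
Start: joints at [1.088, 0.286, 1.577, -0, 1.279, -0.15], TCP at [0.22, 0.638, 0.231] pointing down, gripper open.
Joint ranges: [-2.77, 2.77], [-0.9, 2.22], [0.21, 2.48], [-1.53, 4.67], [0.24, 2.81], [-2.84, 2.84]. Speed limits (rad/s): [2.79, 2.79, 3.14, 3.14, 3.14, 3.14].

INTERFACE

Orientations are given as a 3x3 rotation matrix whose columns are the frame's x, y, z axes.
In Python, from bench import ctrl gives the robot as it stands. The module is installed in compiled form; this text tells all that it offers.
- The arm moves only by the tool jog_arm, never from a script. Its argument "steps" is a list of rows, each a list of 7 numbers: the shift along the tool's x, y, z in units of 400 mm (1.0 is 400 mm), then the turn, a rotation vector about the tool's x, y, z in units of 0.15 rad (1.0 is 0.15 rad), then the opening, from 0 (shut) to 1 (fully open). In form: [[dx, dy, dz, wx, wy, wz, grip], ...]. A call has 1 to 20 rows; each row shifts and turns the commanded pose from where the row before left it, along the tool's axes as they then stand; what a row does not reach is not made up. A row lasts 1/8 s, in which the tool goes at most 62.5 mm and 10.7 degrees, less where a joint would pass 70% of its speed; a pose out of reach is approached as far as the arm can. A call with a number of a shift or a turn outside -1 to 1 is refused whole. A call with a gripper value outside its range is refused whole. The fingers move at their own pace and stop on an object; "force" is the grip in N (left out, the last holds). Time passes only in rows, so rows that do not move let the fingers close. It gives the time, the measured TCP pose, the force, the opening and the grip force at its end, in the units of the state.
- ctrl.get_obs(): the state, without advancing time (a new reading comes with each control period).
- ctrl.read_camera(name): name is "side" or "top" or "wrist"; returns a dict with "image" (480x640x3 uint8, red, green, blue), "mtx" (3x3 intrinsics, pixels), "position" and "orientation" of the camera in the world. Camera axes: x right, y up, looking along -z (the intrinsics and any distortion apply to the point x, -y, -z); pixel columns grow to the right and rows downward; lengths in m; the calibration is good to about 2 mm. A picture is of the moment at which its call begins. There is no depth.
- ctrl.sign_off(): hands the job in; it is judged then, once.
Trained networks look in a picture, given as the dict that the camera call returned (one of the last four; its "shot" number tells which), for a name from the list of things; names that differ only in an ending like _2 or _b are one class to them, and where a whole thing is asked for, a point or a joint stands for the part that bears it (a point fixed in the world has none). Each returns a list of dicts, best first, with "p" (0 to 1); they miss things now and then, are a little off and sometimes report something else, mostly with a low value. They report only what shows in the picture. A call takes as long as a camera call. They do not tell look-alikes from the thing itself.
- ctrl.regions_of(picture, target): "mask" (480x640 bool, what is visible of it) and "position" ([column, row] in pixels, amid what is visible of it).
The state is a dict: "clock": time; "q": joint angles; "joint_vel": joint speeds; "effort": joint torques, N m; "ee_pos": TCP position; "tcp_rot": TCP orientation; "force": force on the tool from outside, world axes, zero at the start; "torque": the same for the moment, N m; "finger_gap": opening from 0.0 (shut) to 1.0 (fully open); "finger_force": force on a finger pad.
Only numpy, scipy, OpenCV 4.12 (cv2) and the standard library are available. Lean on these libraries where they do the work, as an engineer would, in place of code of your own. Each camera call takes 0.05 s, during which the arm holds its last target. There are 200 camera calls.

## Working session

There is one attempt and no reset: what is moved stays moved. The work goes in short steps, Python scripts to look and compute and a tool call to move; the robot and the scene stay as the last step left them, time stands still between calls to the robot, and variables do not carry over. Pictures are saved under pics/ and viewed, at most 14 in all, crops included, and the job is handed in when it is done.

Besides the shell and the picture viewer there is one more tool, called in YAML: its name, and indented under it one key for each argument. jog_arm: Moves the arm, as the interface text tells. Shifts and turns lie within -1 to 1; 1 stands for 400 mm of shift or 0.15 rad of turn. Its arguments: {"type":"object","properties":{"steps":{"type":"array"},"force":{"type":"number"}},"required":["steps"]}

```bash
mkdir -p pics
cat > h.py <<'E'
import numpy as np, cv2
from bench import ctrl
def ray(pic,px):
    K=np.array(pic["mtx"]);v=np.linalg.inv(K)@[px[0],px[1],1.];d=np.array(pic["orientation"])@[v[0],-v[1],-v[2]]
    return np.array(pic["position"]),d
def at_z(pic,px,z):
    o,d=ray(pic,px);return o+d*(z-o[2])/d[2]
def proj(pic,P):
    R=np.array(pic["orientation"]);c=R.T@(np.array(P)-pic["position"]);u=np.array(pic["mtx"])@[c[0],-c[1],-c[2]];return u[:2]/u[2]
def save(pic,n): cv2.imwrite("pics/"+n,cv2.cvtColor(pic["image"],cv2.COLOR_RGB2BGR))
E
python3 - <<'E'
from h import *
o=ctrl.get_obs();print(o["clock"],o["ee_pos"],np.round(o["tcp_rot"],3),ctrl.grasp_offset)
for n in ["top","side"]:
    p=ctrl.read_camera(n);save(p,n+"0.png");print(n,[k for k in p],np.round(p["position"],3),np.round(p["orientation"],3).tolist(),np.round(p["mtx"],1).tolist())
    for t in ["cup","bun","tamper","salt","saucer","bun_board","tamping_mat","steel_tray","trivet"]:
        for r in ctrl.regions_of(p,t)[:3]:
            print(t,round(r["p"],2),np.round(r["position"]),r["mask"].sum(),np.round(at_z(p,r["position"],0.008),3))
E
```

```text
0.0 [0.22018169 0.63738333 0.22994936] [[-0.945  0.327 -0.001]
 [ 0.327  0.945 -0.002]
 [ 0.    -0.002 -1.   ]] -0.0187
top ['image', 'mtx', 'position', 'orientation', 'shot'] [0.3   0.029 0.959] [[0.08, 0.974, -0.212], [-0.997, 0.079, -0.016], [0.001, 0.212, 0.977]] [[570.4, 0.0, 312.5], [0.0, 570.4, 241.6], [0.0, 0.0, 1.0]]
cup 0.78 [177. 264.] 1492 [0.449 0.271 0.008]
cup 0.28 [296. 272.] 3292 [0.451 0.068 0.008]
bun 0.96 [277. 166.] 863 [0.636 0.118 0.008]
bun 0.81 [461. 213.] 892 [ 0.577 -0.206  0.008]
bun 0.61 [244. 344.] 1026 [0.326 0.142 0.008]
tamper 0.82 [410. 283.] 1065 [ 0.448 -0.125  0.008]
salt 0.93 [381. 160.] 781 [ 0.663 -0.063  0.008]
saucer 0.7 [368. 179.] 2465 [ 0.626 -0.043  0.008]
bun_board 0.65 [369. 173.] 2548 [ 0.637 -0.044  0.008]
bun_board 0.62 [410. 294.] 2737 [ 0.43  -0.126  0.008]
bun_board 0.17 [177. 263.] 1492 [0.451 0.27  0.008]
tamping_mat 0.88 [270. 186.] 2004 [0.599 0.126 0.008]
steel_tray 0.74 [189. 249.] 1995 [0.475 0.253 0.008]
steel_tray 0.41 [294. 272.] 3284 [0.451 0.071 0.008]
trivet 0.58 [296. 274.] 3295 [0.447 0.068 0.008]
trivet 0.27 [412. 
[... 187 characters left out ...]
[[552.6, 0.0, 327.8], [0.0, 552.6, 237.0], [0.0, 0.0, 1.0]]
cup 0.73 [267. 213.] 887 [0.474 0.319 0.008]
bun 0.89 [433. 296.] 748 [ 0.591 -0.187  0.008]
bun 0.78 [364. 222.] 459 [0.652 0.152 0.008]
bun 0.69 [233. 251.] 538 [0.331 0.169 0.008]
tamper 0.62 [351. 288.] 1157 [ 0.474 -0.088  0.008]
salt 0.83 [416. 242.] 812 [0.695 0.004 0.008]
saucer 0.88 [413. 261.] 874 [ 0.638 -0.062  0.008]
saucer 0.56 [303. 257.] 1186 [0.448 0.067 0.008]
bun_board 0.85 [354. 308.] 1362 [ 0.445 -0.148  0.008]
tamping_mat 0.59 [363. 232.] 543 [0.624 0.108 0.008]
steel_tray 0.8 [270. 226.] 507 [0.452 0.248 0.008]
steel_tray 0.57 [263. 212.] 798 [0.47  0.332 0.008]
trivet 0.83 [301. 258.] 1262 [0.445 0.067 0.008]
```

Run:
```python
import cv2
a=cv2.imread("pics/top0.png")[110:385,110:510];cv2.imwrite("pics/top0c.png",cv2.resize(a,None,fx=2,fy=2,interpolation=cv2.INTER_CUBIC))
a=cv2.imread("pics/side0.png")[150:350,200:500];cv2.imwrite("pics/side0c.png",cv2.resize(a,None,fx=2.6,fy=2.6,interpolation=cv2.INTER_CUBIC))
```

```text
(no output)
```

View pics/top0c.png

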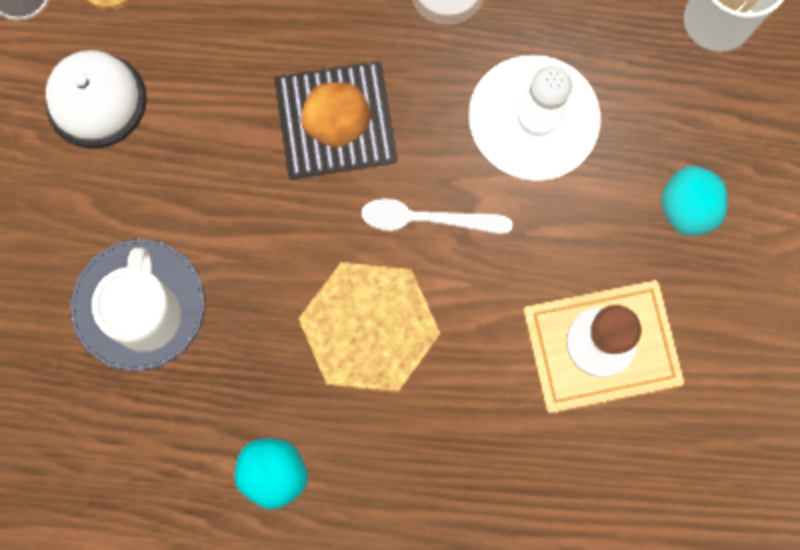

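View pics/side0c.png

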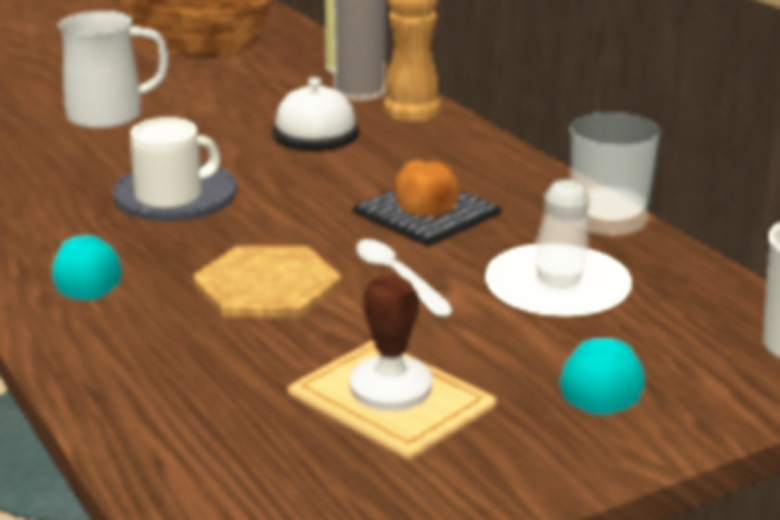

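The views show the bun (orange-brown) on the mat at full-image pixel (277,166), the salt on the saucer (381,160), the cup on the tray with its handle pointing up (177,264), the tamper on the board (410,283) and the trivet empty (296,274). The teal buns are decoys. So there are two swaps, each going through the trivet. I'll fit model silhouettes in both cameras.

```bash
cat > fit.py <<'E'
from h import *
from scipy.optimize import minimize
A=np.linspace(0,2*np.pi,40,endpoint=False)
def stack(prof,cx=0): # (rx,ry,z)
    return np.array([[cx+rx*np.cos(a),ry*np.sin(a),z] for rx,ry,z in prof for a in A])/1000
def box(x0,x1,y0,y1,z0,z1): return np.array([[x,y,z] for x in(x0,x1) for y in(y0,y1) for z in(z0,z1)])/1000
c=lambda r,z:(r,r,z)
hexa=np.array([[52/np.cos(np.pi/6)*np.cos(k*np.pi/3),52/np.cos(np.pi/6)*np.sin(k*np.pi/3),z] for k in range(6) for z in(0,8)])/1000
M={"cup":[stack([c(30,0),c(30,62)],-9),box(15,39,-4,4,15,48)],
"bun":[stack([(28*s,30.5*s,z) for s,z in[(.8,0),(.95,8),(1,20),(.9,30),(.6,38),(.25,42)]])],
"tamper":[stack([c(29,0),c(29,12)]),stack([c(12,12),c(12,35)]),stack([c(13,35),c(19.5,70),c(16,80),c(8,86)])],
"salt":[stack([c(22,0),c(17,74),c(17,80),c(12,87),c(5,90)])],
"saucer":[stack([c(35,0),c(57,14)])],"bun_board":[box(-46,46,-59,59,0,8)],"tamping_mat":[box(-48,48,-48,48,0,8)],
"steel_tray":[stack([c(56,0),c(56,10)])],"trivet":[hexa]}
S=4
def render(pic,n,x,y,yaw,z0):
    im=np.zeros((480*S,640*S),np.uint8);R=np.array([[np.cos(yaw),-np.sin(yaw),0],[np.sin(yaw),np.cos(yaw),0],[0,0,1]])
    for P in M[n]:
        u=np.array([proj(pic,R@p+[x,y,z0]) for p in P])
        cv2.fillConvexPoly(im,cv2.convexHull(np.round((u+.5)*S).astype(np.int32)),1)
    return im
def pick(pic,n,xy,tol=.07):
    b=[r for r in ctrl.regions_of(pic,n) if np.linalg.norm(at_z(pic,r["position"],.03 if n in("cup","bun","tamper","salt") else .008)[:2]-xy)<tol]
    return b[0]["mask"] if b else None
def fit(views,n,x0,z0,useyaw=True):
    """views: (pic,mask,ignore)"""
    V=[]
    for p,m,ig in views:
        V.append((p,cv2.resize(m.astype(np.uint8),None,fx=S,fy=S,interpolation=0)>0,cv2.resize(ig.astype(np.uint8),None,fx=S,fy=S,interpolation=0)>0))
    def f(v):
        t=0
        for p,m,ig in V:
            r=(render(p,n,v[0]/100,v[1]/100,v[2]if useyaw else 0,z0)>0)&~ig;mm=m&~ig
            t+=1-(r&mm).sum()/max(1,(r|mm).sum())
        return t/len(V)
    s=[x0[0]*100,x0[1]*100]+([x0[2]] if useyaw else [])
    k=len(s);sim=np.array([s]+[[s[j]+(d if j==i else 0) for j in range(k)] for i,d in enumerate([1.,1.,.2][:k])])
    r=minimize(f,s,method="Nelder-Mead",options=dict(initial_simplex=sim,xatol=.02,fatol=1e-4,maxiter=90))
    v=r.x.copy();v[:2]/=100
    return np.round(v,4),round(r.fun,3)
E
cat > m.py <<'E'
from fit import *
g={"cup":(.455,.26,0.15),"bun":(.62,.12,0.1),"tamper":(.435,-.125,0),"salt":(.635,-.045,0)}
s={"saucer":("salt",(.63,-.043,0)),"bun_board":("tamper",(.43,-.127,.15)),"tamping_mat":("bun",(.605,.123,.1)),"steel_tray":("cup",(.46,.26,0)),"trivet":(None,(.448,.068,.1))}
pics=[ctrl.read_camera(n) for n in("top","side")]
mk={}
for n in g:
    for i,p in enumerate(pics): mk[n,i]=pick(p,n,g[n][:2],.09)
Z=np.zeros((480,640),bool)
for n in g:
    for vs in ([0],[1],[0,1]):
        v=[(pics[i],mk[n,i],Z) for i in vs if mk[n,i] is not None]
        if len(v)==len(vs): print(n,vs,*fit(v,n,g[n],.008,n in("cup","bun")))
for n,(o,x0) in s.items():
    for vs in ([0],[1],[0,1]):
        v=[]
        for i in vs:
            m=pick(pics[i],n,x0[:2],.05)
            if m is not None: v.append((pics[i],m,cv2.dilate(mk[o,i].astype(np.uint8),np.ones((5,5)))>0 if o and mk[o,i] is not None else Z))
        if len(v)==len(vs): print(n,vs,*fit(v,n,x0,0,n not in("saucer","steel_tray")))
E
time python3 m.py
```

```text
cup [0] [0.4525 0.2598 0.06  ] 0.046
cup [1] [ 0.4527  0.2651 -0.0876] 0.081
cup [0, 1] [0.4524 0.2603 0.0577] 0.084
bun [0] [0.6299 0.1142 0.2589] 0.052
bun [1] [ 0.6325  0.1236 -0.0373] 0.055
bun [0, 1] [0.6292 0.1154 0.2201] 0.121
tamper [0] [ 0.4518 -0.1244] 0.038
tamper [1] [ 0.4524 -0.1188] 0.062
tamper [0, 1] [ 0.451  -0.1234] 0.091
salt [0] [ 0.6474 -0.0611] 0.106
salt [1] [ 0.6495 -0.0522] 0.129
salt [0, 1] [ 0.6447 -0.0601] 0.142
saucer [0] [ 0.645  -0.0571] 0.03
saucer [1] [ 0.6439 -0.0542] 0.07
saucer [0, 1] [ 0.6447 -0.0564] 0.065
bun_board [0] [ 0.45   -0.1271  0.2686] 0.055
bun_board [1] [ 0.4518 -0.1218  0.2596] 0.086
bun_board [0, 1] [ 0.4502 -0.1253  0.2909] 0.104
tamping_mat [0] [0.6317 0.1173 0.2354] 0.064
tamping_mat [1] [0.6349 0.1265 0.2246] 0.149
tamping_mat [0, 1] [0.632  0.1178 0.2356] 0.155
steel_tray [0] [0.454  0.2684] 0.047
steel_tray [1] [0.455  0.2745] 0.062
steel_tray [0, 1] [0.4544 0.2693] 0.106
trivet [0] [0.4503 0.0712 0.4916] 0.02
trivet [1] [0.4512 0.0784 0.48  ] 0.044
trivet [0, 1] [0.4507 0.0734 0.5074] 0.071
real	0m24.683s
user	0m17.644s
sys	0m5.334s
```

jog_arm:
  steps:
    - [0, 0, 0, 0, 0, -0.74, 1]
    - [0, 0, 0, 0, 0, -0.74, 1]
    - [0, 0, 0, 0, 0, -0.74, 1]
    - [-0.0628, -0.1025, 0, 0, 0, 0, 1]
    - [-0.0628, -0.1025, 0, 0, 0, 0, 1]
    - [-0.0628, -0.1025, 0, 0, 0, 0, 1]
    - [-0.0628, -0.1025, 0, 0, 0, 0, 1]
    - [-0.0628, -0.1025, 0, 0, 0, 0, 1]
    - [-0.0628, -0.1025, 0, 0, 0, 0, 1]
    - [-0.0628, -0.1025, 0, 0, 0, 0, 1]
    - [-0.0628, -0.1025, 0, 0, 0, 0, 1]
    - [-0.0628, -0.1025, 0, 0, 0, 0, 1]
    - [-0.0628, -0.1025, 0, 0, 0, 0, 1]
    - [-0.0628, -0.1025, 0, 0, 0, 0, 1]
    - [-0.0628, -0.1025, 0, 0, 0, 0, 1]
    - [-0.0628, -0.1025, 0, 0, 0, 0, 1]
    - [-0.0628, -0.1025, 0, 0, 0, 0, 1]
    - [-0.0628, -0.1025, 0, 0, 0, 0, 1]
    - [0, 0, 0, 0, 0, 0, 1]

```text
clock: 4.88
ee_pos: [0.5986, 0.0202, 0.2313]
tcp_rot: [[-1.0, 0.004, 0.0], [0.004, 1.0, -0.0], [-0.0, -0.0, -1.0]]
force: [0.1, 0.8, -0.2]
finger_gap: 0.996
finger_force: 0.0
```

```bash
cat > w.py <<'E'
from fit import *
import sys
# usage: w.py picname name x y yaw z0 [name ...]
def look(fn,items,cam="wrist"):
    p=ctrl.read_camera(cam)
    if fn: save(p,fn)
    Z=np.zeros((480,640),bool);mk={}
    for n,x0,z0 in items: mk[n]=pick(p,n,x0[:2],.06)
    for n,x0,z0 in items:
        if mk[n] is None: print(n,"none");continue
        ig=Z.copy()
        if n not in("cup","bun","tamper","salt"):
            for k in("cup","bun","tamper","salt"):
                if mk.get(k) is not None: ig|=cv2.dilate(mk[k].astype(np.uint8),np.ones((9,9)))>0
        print(n,mk[n].sum(),*fit([(p,mk[n],ig)],n,x0,z0,n not in("saucer","steel_tray","tamper","salt")))
    return p
def st():
    o=ctrl.get_obs();print("t",round(o["clock"],2),"pos",np.round(o["ee_pos"],4),"phi",round(np.degrees(np.arctan2(o["tcp_rot"][1][0],o["tcp_rot"][0][0])),2),"tz",np.round(np.array(o["tcp_rot"])[:,2],3),"gap",round(float(o["finger_gap"]),3),"F",np.round(o["force"],1))
E
python3 - <<'E'
from w import *
st()
p=look("w1.png",[("salt",(.647,-.06,0),.008),("saucer",(.645,-.057,0),0),("bun_board",(.45,-.127,.26),0)])
print(np.round(p["position"],3),np.round(p["orientation"],2).tolist(),p["mtx"])
E
```

```text
t 4.88 pos [0.5986 0.0202 0.2313] phi 179.77 tz [ 0. -0. -1.] gap 0.996 F [ 0.1  0.8 -0.2]
salt none
saucer 8972 [ 0.6463 -0.0575] 0.292
bun_board 7327 [ 0.4503 -0.1261  0.2715] 0.405
[0.522 0.021 0.373] [[0.01, -0.95, -0.3], [1.0, 0.0, 0.0], [-0.0, -0.3, 0.95]] [[432.87666793   0.         323.2729748 ]
 [  0.         432.87666793 246.91267309]
 [  0.           0.           1.        ]]
```

View pics/w1.png

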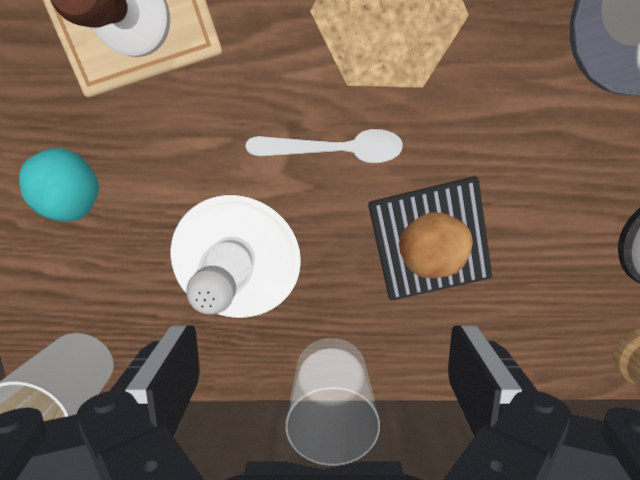

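Wrist view: salt on saucer at (215,280), bun on mat (437,245), spoon (325,146), trivet at top. It agrees with the top camera, so the side camera is the one that's off.

Run:
```python
from w import *
p=look(None,[("bun",(.63,.115,.2),.008),("tamping_mat",(.632,.118,.23),0)])
for r in ctrl.regions_of(p,"salt"): print(r["p"],r["position"],np.round(at_z(p,r["position"],.05),3))
a=p["image"].copy()
for n,x,y,w,z in[("salt",.6474,-.0611,0,.008),("saucer",.6455,-.0573,0,0),("bun",.63,.1142,.25,.008),("tamping_mat",.632,.1175,.235,0),("tamper",.4518,-.1244,0,.008),("trivet",.4503,.0715,.49,0)]:
    r=cv2.resize(render(p,n,x,y,w,z),(640,480),interpolation=cv2.INTER_AREA)
    c,_=cv2.findContours(r,0,1);cv2.drawContours(a,c,-1,(255,0,0),1)
cv2.imwrite("pics/w1o.png",a[:340,:,::-1])
```

```text
bun 3702 [0.6309 0.1142 0.3435] 0.053
tamping_mat 7497 [0.6338 0.1155 0.2406] 0.058
0.86 [216.4, 279.9] [ 0.651 -0.062  0.05 ]
```

View pics/w1o.png

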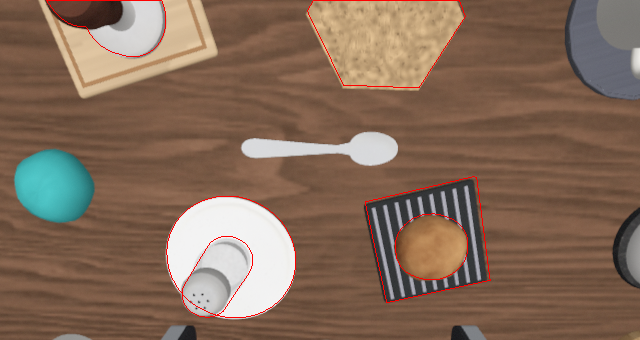

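jog_arm:
  steps:
    - [-0.0412, -0.0678, 0, 0, 0, 0, 1]
    - [-0.0412, -0.0678, 0, 0, 0, 0, 1]
    - [-0.0412, -0.0678, 0, 0, 0, 0, 1]
    - [0, 0, 0, 0, 0, 0, 1]
    - [0, 0, 0.06, 0, 0, 0, 1]
    - [0, 0, 0.06, 0, 0, 0, 1]
    - [0, 0, 0.06, 0, 0, 0, 1]
    - [0, 0, 0.06, 0, 0, 0, 1]
    - [0, 0, 0.06, 0, 0, 0, 1]
    - [0, 0, 0, 0, 0, 0, 1]

```text
clock: 6.52
ee_pos: [0.6447, -0.0566, 0.1088]
tcp_rot: [[-1.0, -0.001, -0.005], [-0.001, 1.0, 0.002], [0.005, 0.002, -1.0]]
force: [0.1, -0.4, 0.2]
finger_gap: 0.999
finger_force: 0.0
```

Run:
```python
from w import *
st()
p=look("w2.png",[("salt",(.648,-.061,0),.008),("saucer",(.645,-.057,0),0)])
```

```text
t 6.53 pos [ 0.6447 -0.0566  0.1088] phi -179.92 tz [-0.005  0.002 -1.   ] gap 0.999 F [ 0.1 -0.4  0.2]
salt 8562 [ 0.646 -0.062] 0.089
saucer 20258 [ 0.6467 -0.058 ] 0.021
```

View pics/w2.png

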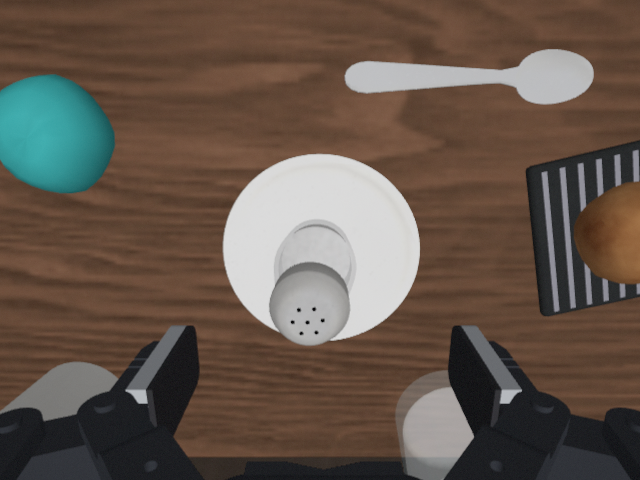

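jog_arm:
  steps:
    - [-0.0023, -0.0065, 0, 0, 0, 0, 1]
    - [-0.0022, -0.006, 0, 0, 0, 0, 1]
    - [0, 0, 0.035, 0, 0, 0, 1]
    - [0, 0, 0.035, 0, 0, 0, 1]
    - [0, 0, 0.035, 0, 0, 0, 1]
    - [0, 0, 0.035, 0, 0, 0, 1]
    - [0, 0, 0.035, 0, 0, 0, 1]
    - [0, 0, 0, 0, 0, 0, 1]
    - [0, 0, 0, 0, 0, 0, 1]

```text
clock: 7.8
ee_pos: [0.649, -0.0634, 0.0416]
tcp_rot: [[-1.0, -0.0, 0.001], [-0.0, 1.0, -0.0], [-0.001, -0.0, -1.0]]
force: [-0.0, -0.4, 0.9]
finger_gap: 0.998
finger_force: 0.0
```

jog_arm:
  steps:
    - [0, 0, 0, 0, 0, 0, 0.3]
    - [0, 0, 0, 0, 0, 0, 0.3]
    - [0, 0, 0, 0, 0, 0, 0.3]
    - [0, 0, 0, 0, 0, 0, 0.3]
    - [0, 0, 0, 0, 0, 0, 0.3]
    - [0, 0, 0, 0, 0, 0, 0.3]
    - [0, 0, 0, 0, 0, 0, 0.3]
    - [0, 0, 0, 0, 0, 0, 0.3]
  force: 25

```text
clock: 8.8
ee_pos: [0.6492, -0.0631, 0.0423]
tcp_rot: [[-1.0, -0.0, 0.001], [-0.0, 1.0, 0.0], [-0.001, 0.0, -1.0]]
force: [-0.6, 2.5, 5.9]
finger_gap: 0.453
finger_force: 25.6
```

jog_arm:
  steps:
    - [0, 0, -0.02, 0, 0, 0, 0.3]
    - [0, 0, -0.04, 0, 0, 0, 0.3]
    - [0, 0, -0.05, 0, 0, 0, 0.3]
    - [0, 0, -0.05, 0, 0, 0, 0.3]
    - [0.04, 0.028, 0, 0, 0, 0, 0.3]
    - [0.07, 0.048, 0, 0, 0, 0, 0.3]
    - [0.09, 0.062, 0, 0, 0, 0, 0.3]
    - [0.09, 0.062, 0, 0, 0, 0, 0.3]
    - [0.09, 0.062, 0, 0, 0, 0, 0.3]
    - [0.07, 0.048, 0, 0, 0, 0, 0.3]
    - [0.04, 0.028, 0, 0, 0, 0, 0.3]
    - [0, 0, 0, 0, 0, 0, 0.3]
    - [0, 0, 0, 0, 0, 0, 0.3]

```text
clock: 10.42
ee_pos: [0.454, 0.0714, 0.1062]
tcp_rot: [[-1.0, 0.0, 0.002], [0.0, 1.0, -0.0], [-0.002, -0.0, -1.0]]
force: [0.3, 0.4, -0.7]
finger_gap: 0.452
finger_force: 25.0
```

Run:
```python
from w import *
st()
p=look("w3.png",[("trivet",(.45,.071,.49),0),("salt",(.453,.0715,0),.07)])
t=look(None,[("saucer",(.645,-.057,0),0)],"top")
```

```text
t 10.43 pos [0.454  0.0714 0.1062] phi 179.99 tz [ 0.002 -0.    -1.   ] gap 0.452 F [ 0.3  0.4 -0.7]
trivet 19784 [0.4517 0.0706 0.4886] 0.266
salt none
saucer 3193 [ 0.6451 -0.0568] 0.016
```

View pics/w3.png

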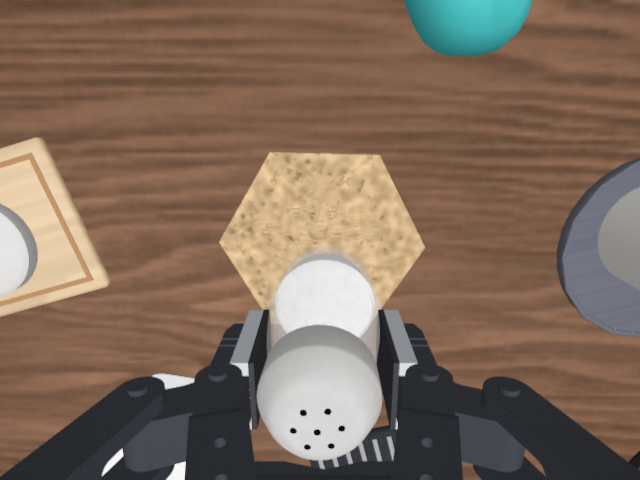

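The salt is held upright at (322,340), over the trivet.

jog_arm:
  steps:
    - [0, 0, 0.035, 0, 0, 0, 0.3]
    - [0, 0, 0.035, 0, 0, 0, 0.3]
    - [0, 0, 0.035, 0, 0, 0, 0.3]
    - [0, 0, 0.025, 0, 0, 0, 0.3]
    - [0, 0, 0.015, 0, 0, 0, 0.3]
    - [0, 0, 0.005, 0, 0, 0, 0.3]
    - [0, 0, 0.003, 0, 0, 0, 0.3]
    - [0, 0, 0.002, 0, 0, 0, 0.3]
    - [0, 0, 0, 0, 0, 0, 0.3]
    - [0, 0, 0, 0, 0, 0, 0.3]

```text
clock: 11.92
ee_pos: [0.4528, 0.0718, 0.0435]
tcp_rot: [[-1.0, -0.0, 0.0], [-0.0, 1.0, -0.0], [-0.0, -0.0, -1.0]]
force: [-0.6, -0.0, -1.1]
finger_gap: 0.451
finger_force: 25.0
```

jog_arm:
  steps:
    - [0, 0, 0.003, 0, 0, 0, 0.3]
    - [0, 0, 0.002, 0, 0, 0, 0.3]
    - [0, 0, 0, 0, 0, 0, 0.3]
    - [0, 0, 0, 0, 0, 0, 0.3]

```text
clock: 12.42
ee_pos: [0.4533, 0.0718, 0.0424]
tcp_rot: [[-1.0, -0.0, 0.001], [-0.0, 1.0, -0.0], [-0.001, -0.0, -1.0]]
force: [-1.9, -0.3, 6.3]
finger_gap: 0.45
finger_force: 26.0
```

jog_arm:
  steps:
    - [0, 0, 0, 0, 0, 0, 0.6]
    - [0, 0, 0, 0, 0, 0, 0.8]
    - [0, 0, 0, 0, 0, 0, 1]
    - [0, 0, 0, 0, 0, 0, 1]
    - [0, 0, 0, 0, 0, 0, 1]
    - [0, 0, -0.05, 0, 0, 0, 1]
    - [0, 0, -0.09, 0, 0, 0, 1]
    - [0, 0, -0.1, 0, 0, 0, 1]
    - [0, 0, -0.06, 0, 0, 0, 1]
    - [0.005, 0.06, 0, 0, 0, 0, 1]
    - [0.005, 0.09, 0, 0, 0, 0, 1]
    - [0.005, 0.09, 0, 0, 0, 0, 1]
    - [0.005, 0.09, 0, 0, 0, 0, 1]
    - [0.005, 0.08, 0, 0, 0, 0, 1]
    - [0, 0.06, 0, 0, 0, 0, 1]
    - [0, 0, 0, 0, 0, 0, 1]
    - [0, 0, 0, 0, 0, 0, 1]

```text
clock: 14.55
ee_pos: [0.4424, 0.2594, 0.1611]
tcp_rot: [[-1.0, -0.0, -0.0], [-0.0, 1.0, -0.001], [0.0, -0.001, -1.0]]
force: [-0.1, 0.5, 0.6]
finger_gap: 0.999
finger_force: 0.0
```

Run:
```python
from w import *
st()
p=look("w4.png",[("cup",(.4525,.26,.06),.008),("steel_tray",(.454,.268,0),0)])
t=look(None,[("salt",(.451,.0715,0),.008),("cup",(.4525,.26,.06),.008)],"top")
```

```text
t 14.55 pos [0.4424 0.2594 0.1611] phi -179.99 tz [-0.    -0.001 -1.   ] gap 0.999 F [-0.1  0.5  0.6]
cup 9448 [0.4536 0.2605 0.1245] 0.059
steel_tray 9474 [0.4552 0.267 ] 0.029
salt 623 [0.4518 0.0734] 0.092
cup 929 [0.4456 0.2537 0.3917] 0.387
```

View pics/w4.png

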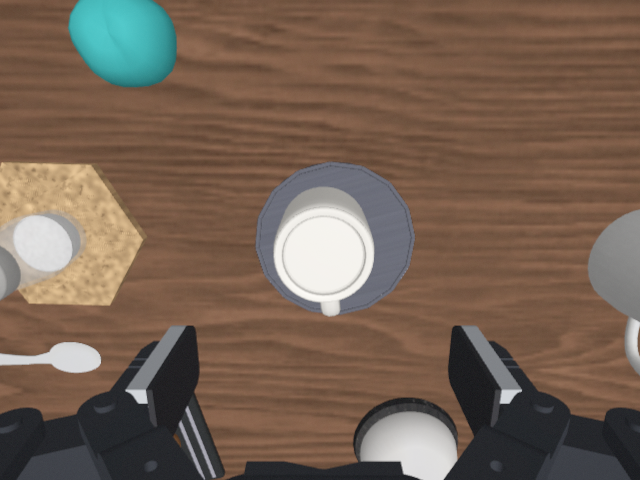

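jog_arm:
  steps:
    - [-0.006, 0, 0.06, 0, 0, 0, 1]
    - [0, 0, 0.08, 0, 0, 0, 1]
    - [0, 0, 0.08, 0, 0, 0, 1]
    - [0, 0, 0.07, 0, 0, 0, 1]
    - [0, 0, 0.05, 0, 0, 0, 1]
    - [0, 0, 0.022, 0, 0, 0, 1]
    - [0, 0, 0, 0, 0, 0, 1]
    - [0, 0, 0, 0, 0, 0, 1]
    - [0, 0, 0, 0, 0, 0, 0.6]
    - [0, 0, 0, 0, 0, 0, 0.55]
    - [0, 0, 0, 0, 0, 0, 0.5]
    - [0, 0, 0, 0, 0, 0, 0.5]
    - [0, 0, 0, 0, 0, 0, 0.5]
    - [0, 0, 0, 0, 0, 0, 0.5]
  force: 25

```text
clock: 16.6
ee_pos: [0.4456, 0.2599, 0.0176]
tcp_rot: [[-1.0, -0.0, 0.001], [-0.0, 1.0, 0.0], [-0.001, 0.0, -1.0]]
force: [-1.1, -0.8, 6.2]
finger_gap: 0.676
finger_force: 27.2
```

jog_arm:
  steps:
    - [0, 0, -0.02, 0, 0, 0, 0.5]
    - [0, 0, -0.05, 0, 0, 0, 0.5]
    - [0, 0, -0.07, 0, 0, 0, 0.5]
    - [0, 0, -0.07, 0, 0, 0, 0.5]
    - [0, 0, -0.04, 0, 0, 0, 0.5]
    - [-0.0212, -0.0334, 0, 0, 0, 0, 0.5]
    - [-0.0424, -0.0668, 0, 0, 0, 0, 0.5]
    - [-0.053, -0.0835, 0, 0, 0, 0, 0.5]
    - [-0.053, -0.0835, 0, 0, 0, 0, 0.5]
    - [-0.053, -0.0835, 0, 0, 0, 0, 0.5]
    - [-0.053, -0.0835, 0, 0, 0, 0, 0.5]
    - [-0.053, -0.0835, 0, 0, 0, 0, 0.5]
    - [-0.053, -0.0835, 0, 0, 0, 0, 0.5]
    - [-0.053, -0.0835, 0, 0, 0, 0, 0.5]
    - [-0.0424, -0.0668, 0, 0, 0, 0, 0.5]
    - [-0.0265, -0.0417, 0, 0, 0, 0, 0.5]
    - [0, 0, 0, 0, 0, 0, 0.5]
    - [0, 0, 0, 0, 0, 0, 0.5]

```text
clock: 18.85
ee_pos: [0.6456, -0.0566, 0.1157]
tcp_rot: [[-1.0, -0.001, -0.002], [-0.001, 1.0, 0.001], [0.002, 0.001, -1.0]]
force: [-0.4, -0.8, -1.7]
finger_gap: 0.675
finger_force: 27.6
```

Run:
```python
from w import *
st()
p=look("w5.png",[("cup",(.656,-.0575,.1),.108),("saucer",(.6455,-.0575,0),0)])
```

```text
t 18.85 pos [ 0.6456 -0.0566  0.1157] phi -179.96 tz [-0.002  0.001 -1.   ] gap 0.675 F [-0.4 -0.8 -1.7]
cup none
saucer 17572 [ 0.6463 -0.0578] 0.372
```

View pics/w5.png

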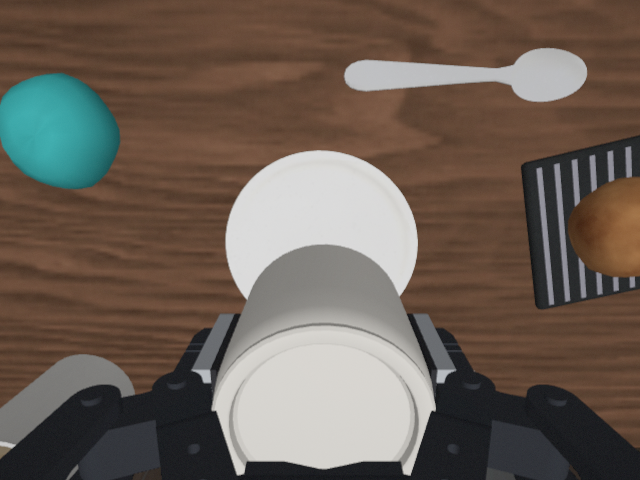

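The cup is held level over the saucer, which is centred at about (321,240).

jog_arm:
  steps:
    - [-0.003, -0.003, 0.03, 0, 0, 0, 0.5]
    - [0, 0, 0.05, 0, 0, 0, 0.5]
    - [0, 0, 0.05, 0, 0, 0, 0.5]
    - [0, 0, 0.05, 0, 0, 0, 0.5]
    - [0, 0, 0.03, 0, 0, 0, 0.5]
    - [0, 0, 0.015, 0, 0, 0, 0.5]
    - [0, 0, 0.01, 0, 0, 0, 0.5]
    - [0, 0, 0.005, 0, 0, 0, 0.5]
    - [0, 0, 0.002, 0, 0, 0, 0.5]
    - [0, 0, 0, 0, 0, 0, 0.5]
    - [0, 0, 0, 0, 0, 0, 0.5]

```text
clock: 20.38
ee_pos: [0.6478, -0.0586, 0.0201]
tcp_rot: [[-1.0, -0.0, 0.001], [-0.0, 1.0, -0.0], [-0.001, -0.0, -1.0]]
force: [-0.1, 0.0, -1.2]
finger_gap: 0.678
finger_force: 27.6
```

jog_arm:
  steps:
    - [0, 0, 0.003, 0, 0, 0, 0.5]
    - [0, 0, 0.002, 0, 0, 0, 0.5]
    - [0, 0, 0.001, 0, 0, 0, 0.5]
    - [0, 0, 0, 0, 0, 0, 0.5]
    - [0, 0, 0, 0, 0, 0, 0.5]

```text
clock: 21.0
ee_pos: [0.6476, -0.0586, 0.0176]
tcp_rot: [[-1.0, -0.0, -0.0], [-0.0, 1.0, 0.0], [0.0, 0.0, -1.0]]
force: [-2.6, 0.2, 2.2]
finger_gap: 0.679
finger_force: 27.8
```

jog_arm:
  steps:
    - [0, 0, 0, 0, 0, 0, 0.8]
    - [0, 0, 0, 0, 0, 0, 0.9]
    - [0, 0, 0, 0, 0, 0, 1]
    - [0, 0, 0, 0, 0, 0, 1]
    - [0, 0, -0.04, 0, 0, 0, 1]
    - [0, 0, -0.08, 0, 0, 0, 1]
    - [0, 0, -0.1, 0, 0, 0, 1]
    - [0, 0, -0.08, 0, 0, 0, 1]
    - [0.0407, 0.0272, 0, 0, 0, 0, 1]
    - [0.0815, 0.0544, 0, 0, 0, 0, 1]
    - [0.0815, 0.0544, 0, 0, 0, 0, 1]
    - [0.0815, 0.0544, 0, 0, 0, 0, 1]
    - [0.0815, 0.0544, 0, 0, 0, 0, 1]
    - [0.0815, 0.0544, 0, 0, 0, 0, 1]
    - [0.0407, 0.0272, 0, 0, 0, 0, 1]
    - [0, 0, 0, 0, 0, 0, 1]
    - [0, 0, 0, 0, 0, 0, 1]

```text
clock: 23.12
ee_pos: [0.4534, 0.0714, 0.1381]
tcp_rot: [[-1.0, 0.0, 0.002], [0.0, 1.0, -0.0], [-0.002, -0.0, -1.0]]
force: [-0.1, -0.5, 0.1]
finger_gap: 0.998
finger_force: 0.0
```

Run:
```python
from w import *
st()
p=look(None,[("salt",(.452,.072,0),.008),("trivet",(.4503,.071,.49),0)])
t=look("t6.png",[("cup",(.656,-.0575,.1),.008),("saucer",(.6455,-.0575,0),0)],"top")
```

```text
t 23.12 pos [0.4534 0.0714 0.1381] phi 179.99 tz [ 0.002 -0.    -1.   ] gap 0.998 F [-0.1 -0.5  0.1]
salt 6301 [0.451  0.0711] 0.089
trivet 14810 [0.4519 0.0706 0.4943] 0.022
cup 1390 [ 0.6542 -0.0557  0.1179] 0.058
saucer 1853 [ 0.6451 -0.0568] 0.036
```

Cup is centred on the saucer to well under 1 mm. Next, salt to the tray.

jog_arm:
  steps:
    - [0.004, 0, 0.02, 0, 0, 0, 1]
    - [0, 0, 0.05, 0, 0, 0, 1]
    - [0, 0, 0.06, 0, 0, 0, 1]
    - [0, 0, 0.05, 0, 0, 0, 1]
    - [0, 0, 0.04, 0, 0, 0, 1]
    - [0, 0, 0.02, 0, 0, 0, 1]
    - [0, 0, 0, 0, 0, 0, 1]
    - [0, 0, 0, 0, 0, 0, 1]
    - [0, 0, 0, 0, 0, 0, 0.5]
    - [0, 0, 0, 0, 0, 0, 0.3]
    - [0, 0, 0, 0, 0, 0, 0.3]
    - [0, 0, 0, 0, 0, 0, 0.3]
    - [0, 0, 0, 0, 0, 0, 0.3]
    - [0, 0, 0, 0, 0, 0, 0.3]
    - [0, 0, 0, 0, 0, 0, 0.3]
    - [0, 0, 0, 0, 0, 0, 0.3]
  force: 25

```text
clock: 25.42
ee_pos: [0.4509, 0.0717, 0.042]
tcp_rot: [[-1.0, -0.0, 0.001], [-0.0, 1.0, -0.0], [-0.001, -0.0, -1.0]]
force: [-1.6, -0.7, 6.0]
finger_gap: 0.454
finger_force: 25.2
```

jog_arm:
  steps:
    - [0, 0, -0.02, 0, 0, 0, 0.3]
    - [0, 0, -0.04, 0, 0, 0, 0.3]
    - [0, 0, -0.05, 0, 0, 0, 0.3]
    - [0, 0, -0.04, 0, 0, 0, 0.3]
    - [-0.001, 0.03, 0, 0, 0, 0, 0.3]
    - [-0.001, 0.07, 0, 0, 0, 0, 0.3]
    - [-0.002, 0.09, 0, 0, 0, 0, 0.3]
    - [-0.002, 0.1, 0, 0, 0, 0, 0.3]
    - [-0.001, 0.09, 0, 0, 0, 0, 0.3]
    - [-0.001, 0.07, 0, 0, 0, 0, 0.3]
    - [-0.001, 0.04, 0, 0, 0, 0, 0.3]
    - [0, 0, 0, 0, 0, 0, 0.3]
    - [0, 0, 0, 0, 0, 0, 0.3]

```text
clock: 27.05
ee_pos: [0.4538, 0.2673, 0.101]
tcp_rot: [[-1.0, 0.0, -0.001], [0.0, 1.0, -0.001], [0.001, -0.001, -1.0]]
force: [-0.1, -0.4, -0.7]
finger_gap: 0.455
finger_force: 25.1
```

Run:
```python
from w import *
st()
p=look("w7.png",[("steel_tray",(.4546,.2677,0),0)])
t=look(None,[("salt",(.4546,.2677,0),.065)],"top")
```

```text
t 27.05 pos [0.4538 0.2673 0.101 ] phi 179.99 tz [-0.001 -0.001 -1.   ] gap 0.455 F [-0.1 -0.4 -0.7]
steel_tray 21518 [0.4543 0.2672] 0.277
salt 77 [0.4266 0.2368] 0.915
```

View pics/w7.png

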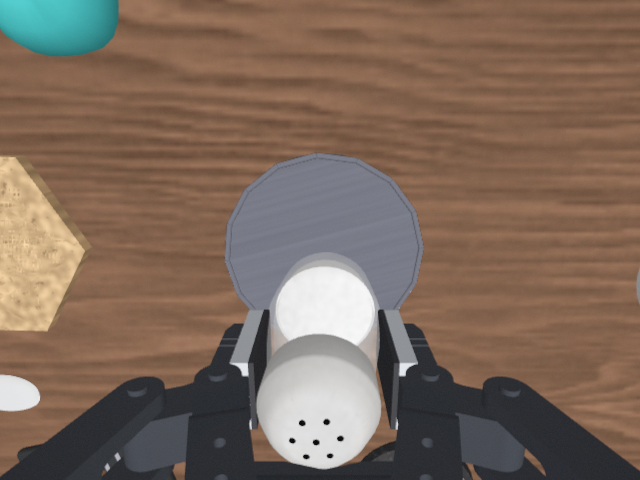

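The salt is upright over the tray, whose centre is at (324,245). Lowering.

jog_arm:
  steps:
    - [-0.001, 0, 0.03, 0, 0, 0, 0.3]
    - [0, 0, 0.04, 0, 0, 0, 0.3]
    - [0, 0, 0.035, 0, 0, 0, 0.3]
    - [0, 0, 0.02, 0, 0, 0, 0.3]
    - [0, 0, 0.01, 0, 0, 0, 0.3]
    - [0, 0, 0.005, 0, 0, 0, 0.3]
    - [0, 0, 0.003, 0, 0, 0, 0.3]
    - [0, 0, 0, 0, 0, 0, 0.3]
    - [0, 0, 0, 0, 0, 0, 0.3]

```text
clock: 28.38
ee_pos: [0.4547, 0.268, 0.0445]
tcp_rot: [[-1.0, -0.0, 0.001], [-0.0, 1.0, 0.0], [-0.001, 0.0, -1.0]]
force: [-0.3, 0.4, -1.1]
finger_gap: 0.453
finger_force: 25.1
```

jog_arm:
  steps:
    - [0, 0, 0.003, 0, 0, 0, 0.3]
    - [0, 0, 0.002, 0, 0, 0, 0.3]
    - [0, 0, 0.001, 0, 0, 0, 0.3]
    - [0, 0, 0, 0, 0, 0, 0.3]
    - [0, 0, 0, 0, 0, 0, 0.3]

```text
clock: 29.0
ee_pos: [0.4546, 0.268, 0.0421]
tcp_rot: [[-1.0, -0.0, 0.0], [-0.0, 1.0, -0.0], [-0.0, -0.0, -1.0]]
force: [-0.4, -0.4, 2.6]
finger_gap: 0.45
finger_force: 25.6
```

jog_arm:
  steps:
    - [0, 0, 0, 0, 0, 0, 0.6]
    - [0, 0, 0, 0, 0, 0, 0.8]
    - [0, 0, 0, 0, 0, 0, 1]
    - [0, 0, 0, 0, 0, 0, 1]
    - [0, 0, 0, 0, 0, 0, 1]
    - [0, 0, -0.04, 0, 0, 0, 1]
    - [0, 0, -0.08, 0, 0, 0, 1]
    - [0, 0, -0.1, 0, 0, 0, 1]
    - [0, 0, -0.08, 0, 0, 0, 1]
    - [-0.035, -0.03, 0, 0, 0, 0, 1]
    - [-0.07, -0.06, 0, 0, 0, 0, 1]
    - [-0.075, -0.067, 0, 0, 0, 0, 1]
    - [-0.075, -0.067, 0, 0, 0, 0, 1]
    - [-0.075, -0.067, 0, 0, 0, 0, 1]
    - [-0.07, -0.06, 0, 0, 0, 0, 1]
    - [-0.04, -0.035, 0, 0, 0, 0, 1]
    - [0, 0, 0, 0, 0, 0, 1]
    - [0, 0, 0, 0, 0, 0, 1]

```text
clock: 31.25
ee_pos: [0.6295, 0.1142, 0.1612]
tcp_rot: [[-1.0, -0.001, -0.002], [-0.001, 1.0, 0.0], [0.002, 0.0, -1.0]]
force: [0.1, 0.2, -0.3]
finger_gap: 1.0
finger_force: 0.0
```

Run:
```python
from w import *
st()
p=look("w8.png",[("bun",(.63,.1142,.25),.008),("tamping_mat",(.633,.1165,.24),0)])
t=look(None,[("salt",(.4546,.2677,0),.008),("steel_tray",(.4546,.2677,0),0)],"top")
```

```text
t 31.25 pos [0.6295 0.1142 0.1612] phi -179.96 tz [-0.002  0.    -1.   ] gap 1.0 F [ 0.1  0.2 -0.3]
bun 5846 [0.6309 0.1143 0.2313] 0.042
tamping_mat 11942 [0.6329 0.1163 0.2455] 0.041
salt none
steel_tray none
```

View pics/w8.png

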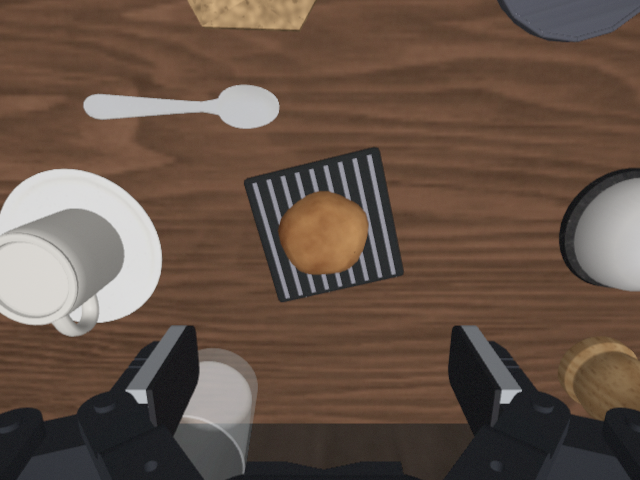

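jog_arm:
  steps:
    - [-0.0035, 0, 0.04, 0, 0, 0, 1]
    - [0, 0, 0.08, 0, 0, 0, 1]
    - [0, 0, 0.08, 0, 0, 0, 1]
    - [0, 0, 0.08, 0, 0, 0, 1]
    - [0, 0, 0.06, 0, 0, 0, 1]
    - [0, 0, 0.03, 0, 0, 0, 1]
    - [0, 0, 0.013, 0, 0, 0, 1]
    - [0, 0, 0, 0, 0, 0, 1]
    - [0, 0, 0, 0, 0, 0, 1]
    - [0, 0, 0, 0, 0, 0, 0.75]
    - [0, 0, 0, 0, 0, 0, 0.65]
    - [0, 0, 0, 0, 0, 0, 0.6]
    - [0, 0, 0, 0, 0, 0, 0.55]
    - [0, 0, 0, 0, 0, 0, 0.5]
    - [0, 0, 0, 0, 0, 0, 0.5]
    - [0, 0, 0, 0, 0, 0, 0.5]
  force: 20

```text
clock: 33.55
ee_pos: [0.6325, 0.1138, 0.0099]
tcp_rot: [[-1.0, -0.0, 0.001], [-0.0, 1.0, 0.0], [-0.001, 0.0, -1.0]]
force: [-1.3, 0.6, 5.1]
finger_gap: 0.676
finger_force: 21.2
```

jog_arm:
  steps:
    - [0, 0, -0.02, 0, 0, 0, 0.5]
    - [0, 0, -0.04, 0, 0, 0, 0.5]
    - [0, 0, -0.05, 0, 0, 0, 0.5]
    - [0, 0, -0.04, 0, 0, 0, 0.5]
    - [0.03, -0.007, 0, 0, 0, 0, 0.5]
    - [0.07, -0.017, 0, 0, 0, 0, 0.5]
    - [0.08, -0.02, 0, 0, 0, 0, 0.5]
    - [0.09, -0.02, 0, 0, 0, 0, 0.5]
    - [0.08, -0.02, 0, 0, 0, 0, 0.5]
    - [0.07, -0.017, 0, 0, 0, 0, 0.5]
    - [0.03, -0.007, 0, 0, 0, 0, 0.5]
    - [0, 0, 0, 0, 0, 0, 0.5]
    - [0, 0, 0, 0, 0, 0, 0.5]

```text
clock: 35.17
ee_pos: [0.4529, 0.0703, 0.0689]
tcp_rot: [[-1.0, -0.0, 0.001], [-0.0, 1.0, -0.0], [-0.001, -0.0, -1.0]]
force: [-0.5, 0.6, -0.1]
finger_gap: 0.677
finger_force: 21.6
```

Run:
```python
from w import *
st()
p=look("w9.png",[("trivet",(.451,.071,.49),0)])
t=look(None,[("salt",(.4546,.2677,0),.008),("steel_tray",(.4546,.2677,0),0),("tamping_mat",(.633,.1165,.24),0)],"top")
```

```text
t 35.17 pos [0.4529 0.0703 0.0689] phi -179.99 tz [ 0.001 -0.    -1.   ] gap 0.677 F [-0.5  0.6 -0.1]
trivet 23299 [0.4517 0.0705 0.4947] 0.351
salt 748 [0.4549 0.2709] 0.127
steel_tray 2728 [0.4536 0.2686] 0.032
tamping_mat 2734 [0.6319 0.1169 0.2432] 0.073
```

View pics/w9.png

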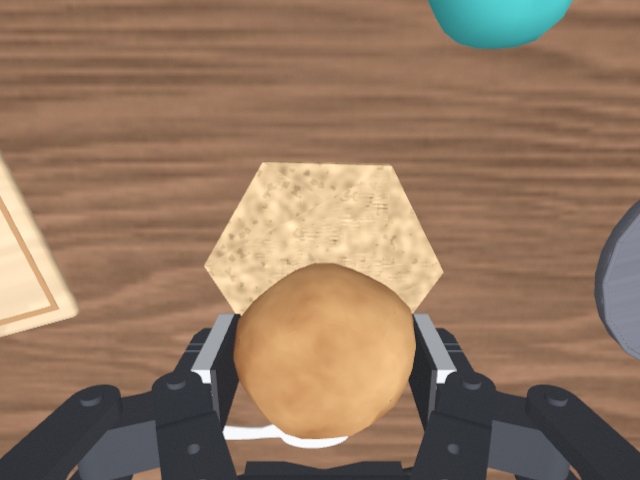

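Bun held level at (325,350) over the trivet; salt within about 2 mm of the tray's middle. Lower the bun.

jog_arm:
  steps:
    - [0, 0, 0.03, 0, 0, 0, 0.5]
    - [0, 0, 0.04, 0, 0, 0, 0.5]
    - [0, 0, 0.035, 0, 0, 0, 0.5]
    - [0, 0, 0.02, 0, 0, 0, 0.5]
    - [0, 0, 0.01, 0, 0, 0, 0.5]
    - [0, 0, 0.005, 0, 0, 0, 0.5]
    - [0, 0, 0.003, 0, 0, 0, 0.5]
    - [0, 0, 0, 0, 0, 0, 0.5]
    - [0, 0, 0, 0, 0, 0, 0.5]

```text
clock: 36.6
ee_pos: [0.4522, 0.0703, 0.0116]
tcp_rot: [[-1.0, -0.0, 0.001], [-0.0, 1.0, -0.0], [-0.001, -0.0, -1.0]]
force: [0.5, 0.2, 0.0]
finger_gap: 0.679
finger_force: 21.6
```

jog_arm:
  steps:
    - [0, 0, 0.003, 0, 0, 0, 0.5]
    - [0, 0, 0.002, 0, 0, 0, 0.5]
    - [0, 0, 0, 0, 0, 0, 0.5]
    - [0, 0, 0, 0, 0, 0, 0.5]

```text
clock: 37.1
ee_pos: [0.452, 0.0703, 0.0098]
tcp_rot: [[-1.0, -0.0, -0.0], [-0.0, 1.0, -0.0], [0.0, -0.0, -1.0]]
force: [-1.9, 0.7, 5.5]
finger_gap: 0.682
finger_force: 21.9
```

jog_arm:
  steps:
    - [0, 0, 0, 0, 0, 0, 0.8]
    - [0, 0, 0, 0, 0, 0, 0.9]
    - [0, 0, 0, 0, 0, 0, 1]
    - [0, 0, 0, 0, 0, 0, 1]
    - [0, 0, -0.05, 0, 0, 0, 1]
    - [0, 0, -0.1, 0, 0, 0, 1]
    - [0, 0, -0.1, 0, 0, 0, 1]
    - [0, 0, -0.09, 0, 0, 0, 1]
    - [0, 0, -0.04, 0, 0, 0, 1]
    - [0, -0.05, 0, 0, 0, 0, 1]
    - [0, -0.09, 0, 0, 0, 0, 1]
    - [0, -0.1, 0, 0, 0, 0, 1]
    - [0, -0.1, 0, 0, 0, 0, 1]
    - [0, -0.09, 0, 0, 0, 0, 1]
    - [0, -0.057, 0, 0, 0, 0, 1]
    - [0, 0, 0, 0, 0, 0, 1]
    - [0, 0, 0, 0, 0, 0, 1]

```text
clock: 39.22
ee_pos: [0.4514, -0.1238, 0.1604]
tcp_rot: [[-1.0, -0.0, -0.002], [-0.0, 1.0, 0.001], [0.002, 0.001, -1.0]]
force: [0.0, 0.2, 0.1]
finger_gap: 0.997
finger_force: 0.0
```

Run:
```python
from w import *
st()
p=look("w10.png",[("tamper",(.4518,-.1244,0),.008),("bun_board",(.45,-.126,.26),0)])
t=look(None,[("bun",(.4505,.071,0.25),.008),("trivet",(.451,.071,.49),0)],"top")
```

```text
t 39.23 pos [ 0.4514 -0.1238  0.1604] phi -179.99 tz [-0.002  0.001 -1.   ] gap 0.997 F [0.  0.2 0.1]
tamper 7272 [ 0.4535 -0.1244] 0.028
bun_board 14242 [ 0.4513 -0.1278  0.2827] 0.037
bun 899 [0.4492 0.0715 0.4148] 0.087
trivet 2491 [0.4505 0.0717 0.4904] 0.063
```

View pics/w10.png

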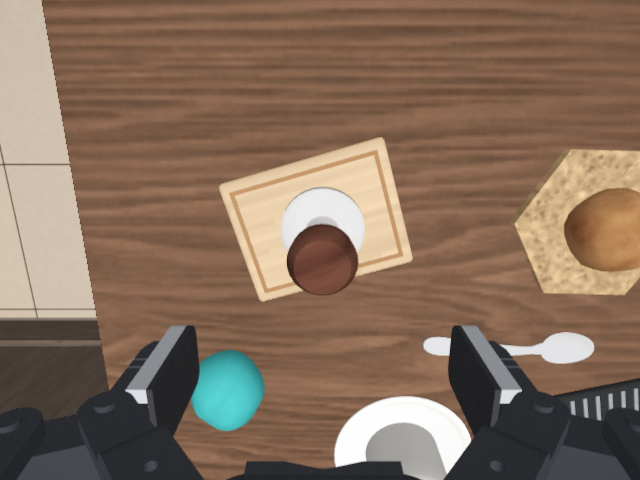

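jog_arm:
  steps:
    - [-0.004, -0.0015, 0.04, 0, 0, 0, 1]
    - [0, 0, 0.06, 0, 0, 0, 1]
    - [0, 0, 0.07, 0, 0, 0, 1]
    - [0, 0, 0.05, 0, 0, 0, 1]
    - [0, 0, 0.03, 0, 0, 0, 1]
    - [0, 0, 0.012, 0, 0, 0, 1]
    - [0, 0, 0, 0, 0, 0, 1]
    - [0, 0, 0, 0, 0, 0, 1]
    - [0, 0, 0, 0, 0, 0, 0.6]
    - [0, 0, 0, 0, 0, 0, 0.3]
    - [0, 0, 0, 0, 0, 0, 0.3]
    - [0, 0, 0, 0, 0, 0, 0.3]
    - [0, 0, 0, 0, 0, 0, 0.3]
    - [0, 0, 0, 0, 0, 0, 0.3]
    - [0, 0, 0, 0, 0, 0, 0.3]
    - [0, 0, 0, 0, 0, 0, 0.3]
  force: 60

```text
clock: 41.52
ee_pos: [0.4539, -0.1252, 0.0571]
tcp_rot: [[-1.0, -0.0, 0.001], [-0.0, 1.0, -0.0], [-0.001, -0.0, -1.0]]
force: [-1.6, 0.9, 6.0]
finger_gap: 0.417
finger_force: 59.5
```

jog_arm:
  steps:
    - [0, 0, -0.02, 0, 0, 0, 0.3]
    - [0, 0, -0.05, 0, 0, 0, 0.3]
    - [0, 0, -0.06, 0, 0, 0, 0.3]
    - [0, 0, -0.05, 0, 0, 0, 0.3]
    - [0, 0, -0.02, 0, 0, 0, 0.3]
    - [-0.017, 0.0226, 0, 0, 0, 0, 0.3]
    - [-0.039, 0.0529, 0, 0, 0, 0, 0.3]
    - [-0.056, 0.0755, 0, 0, 0, 0, 0.3]
    - [-0.056, 0.0755, 0, 0, 0, 0, 0.3]
    - [-0.056, 0.0755, 0, 0, 0, 0, 0.3]
    - [-0.056, 0.0755, 0, 0, 0, 0, 0.3]
    - [-0.056, 0.0755, 0, 0, 0, 0, 0.3]
    - [-0.056, 0.0755, 0, 0, 0, 0, 0.3]
    - [-0.039, 0.0529, 0, 0, 0, 0, 0.3]
    - [-0.017, 0.0226, 0, 0, 0, 0, 0.3]
    - [0, 0, 0, 0, 0, 0, 0.3]
    - [0, 0, 0, 0, 0, 0, 0.3]

```text
clock: 43.65
ee_pos: [0.6318, 0.1159, 0.1357]
tcp_rot: [[-1.0, 0.0, -0.002], [0.0, 1.0, -0.0], [0.002, -0.0, -1.0]]
force: [-0.4, -0.2, -5.7]
finger_gap: 0.42
finger_force: 60.8
```

Run:
```python
from w import *
st()
p=look("w11.png",[("tamping_mat",(.6325,.1165,.24),0)])
t=look(None,[("bun_board",(.45,-.126,.26),0)],"top")
```

```text
t 43.65 pos [0.6318 0.1159 0.1357] phi 179.98 tz [-0.002 -0.    -1.   ] gap 0.42 F [-0.4 -0.2 -5.7]
tamping_mat 11906 [0.6328 0.1163 0.235 ] 0.444
bun_board 3800 [ 0.4499 -0.1269  0.2803] 0.025
```

View pics/w11.png

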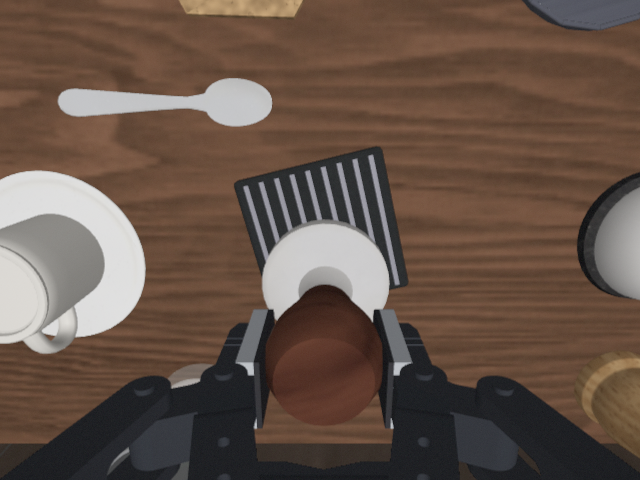

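The tamper hangs upright at (325,300) over the mat. Lower it.

jog_arm:
  steps:
    - [-0.002, 0.001, 0.03, 0, 0, 0, 0.3]
    - [0, 0, 0.05, 0, 0, 0, 0.3]
    - [0, 0, 0.05, 0, 0, 0, 0.3]
    - [0, 0, 0.035, 0, 0, 0, 0.3]
    - [0, 0, 0.015, 0, 0, 0, 0.3]
    - [0, 0, 0.007, 0, 0, 0, 0.3]
    - [0, 0, 0.003, 0, 0, 0, 0.3]
    - [0, 0, 0, 0, 0, 0, 0.3]
    - [0, 0, 0, 0, 0, 0, 0.3]

```text
clock: 44.98
ee_pos: [0.6339, 0.117, 0.0612]
tcp_rot: [[-1.0, -0.0, 0.001], [-0.0, 1.0, 0.0], [-0.001, 0.0, -1.0]]
force: [0.3, -0.2, -4.9]
finger_gap: 0.419
finger_force: 60.8
```

jog_arm:
  steps:
    - [0, 0, 0.002, 0, 0, 0, 0.3]
    - [0, 0, 0.001, 0, 0, 0, 0.3]
    - [0, 0, 0, 0, 0, 0, 0.3]
    - [0, 0, 0, 0, 0, 0, 0.3]

```text
clock: 45.48
ee_pos: [0.6334, 0.117, 0.0593]
tcp_rot: [[-1.0, -0.0, -0.0], [-0.0, 1.0, -0.0], [0.0, -0.0, -1.0]]
force: [-0.6, -0.0, -4.7]
finger_gap: 0.416
finger_force: 60.8
```

jog_arm:
  steps:
    - [0, 0, 0.003, 0, 0, 0, 0.3]
    - [0, 0, 0.002, 0, 0, 0, 0.3]
    - [0, 0, 0.001, 0, 0, 0, 0.3]
    - [0, 0, 0, 0, 0, 0, 0.3]
    - [0, 0, 0, 0, 0, 0, 0.3]

```text
clock: 46.1
ee_pos: [0.6337, 0.117, 0.0573]
tcp_rot: [[-1.0, -0.0, 0.001], [-0.0, 1.0, 0.0], [-0.001, 0.0, -1.0]]
force: [-1.1, 1.2, -1.5]
finger_gap: 0.417
finger_force: 61.1
```

jog_arm:
  steps:
    - [0, 0, 0.001, 0, 0, 0, 0.3]
    - [0, 0, 0, 0, 0, 0, 0.3]
    - [0, 0, 0, 0, 0, 0, 0.5]
    - [0, 0, 0, 0, 0, 0, 0.7]
    - [0, 0, 0, 0, 0, 0, 1]
    - [0, 0, 0, 0, 0, 0, 1]
    - [0, 0, 0, 0, 0, 0, 1]
    - [0, 0, -0.05, 0, 0, 0, 1]
    - [0, 0, -0.08, 0, 0, 0, 1]
    - [0, 0, -0.08, 0, 0, 0, 1]
    - [0, 0, -0.04, 0, 0, 0, 1]
    - [0.04, -0.01, 0, 0, 0, 0, 1]
    - [0.08, -0.02, 0, 0, 0, 0, 1]
    - [0.09, -0.023, 0, 0, 0, 0, 1]
    - [0.09, -0.023, 0, 0, 0, 0, 1]
    - [0.08, -0.02, 0, 0, 0, 0, 1]
    - [0.075, -0.019, 0, 0, 0, 0, 1]
    - [0, 0, 0, 0, 0, 0, 1]
    - [0, 0, 0, 0, 0, 0, 1]
  force: 20

```text
clock: 48.48
ee_pos: [0.4522, 0.0709, 0.1571]
tcp_rot: [[-1.0, -0.0, 0.002], [-0.0, 1.0, -0.0], [-0.002, -0.0, -1.0]]
force: [0.4, -0.4, 1.1]
finger_gap: 0.998
finger_force: 0.0
```

Run:
```python
from w import *
st()
p=look(None,[("bun",(.45,.071,.25),.008),("trivet",(.451,.071,.49),0)])
t=look(None,[("tamper",(.6325,.1165,0),.008),("tamping_mat",(.6325,.1165,.24),0)],"top")
```

```text
t 48.48 pos [0.4522 0.0709 0.1571] phi -180.0 tz [ 0.002 -0.    -1.   ] gap 0.998 F [ 0.4 -0.4  1.1]
bun 6075 [0.4505 0.0709 0.2023] 0.041
trivet 12928 [0.4519 0.0705 0.4937] 0.018
tamper 712 [0.6338 0.1193] 0.34
tamping_mat 733 [0.6422 0.1194 0.2539] 0.708
```

jog_arm:
  steps:
    - [0.001, 0, 0.04, 0, 0, 0, 1]
    - [0, 0, 0.08, 0, 0, 0, 1]
    - [0, 0, 0.08, 0, 0, 0, 1]
    - [0, 0, 0.07, 0, 0, 0, 1]
    - [0, 0, 0.06, 0, 0, 0, 1]
    - [0, 0, 0.03, 0, 0, 0, 1]
    - [0, 0, 0.012, 0, 0, 0, 1]
    - [0, 0, 0, 0, 0, 0, 1]
    - [0, 0, 0, 0, 0, 0, 1]
    - [0, 0, 0, 0, 0, 0, 0.75]
    - [0, 0, 0, 0, 0, 0, 0.65]
    - [0, 0, 0, 0, 0, 0, 0.6]
    - [0, 0, 0, 0, 0, 0, 0.55]
    - [0, 0, 0, 0, 0, 0, 0.5]
    - [0, 0, 0, 0, 0, 0, 0.5]
    - [0, 0, 0, 0, 0, 0, 0.5]
  force: 20

```text
clock: 50.78
ee_pos: [0.4516, 0.071, 0.0087]
tcp_rot: [[-1.0, -0.0, 0.001], [-0.0, 1.0, 0.0], [-0.001, 0.0, -1.0]]
force: [-1.2, 0.7, 5.6]
finger_gap: 0.68
finger_force: 20.6
```

jog_arm:
  steps:
    - [0, 0, -0.02, 0, 0, 0, 0.5]
    - [0, 0, -0.04, 0, 0, 0, 0.5]
    - [0, 0, -0.05, 0, 0, 0, 0.5]
    - [0, 0, -0.04, 0, 0, 0, 0.5]
    - [0, -0.03, 0, 0, 0, 0, 0.5]
    - [0, -0.07, 0, 0, 0, 0, 0.5]
    - [0, -0.09, 0, 0, 0, 0, 0.5]
    - [0, -0.1, 0, 0, 0, 0, 0.5]
    - [0, -0.09, 0, 0, 0, 0, 0.5]
    - [0, -0.07, 0, 0, 0, 0, 0.5]
    - [0, -0.046, 0, 0, 0, 0, 0.5]
    - [0, 0, 0, 0, 0, 0, 0.5]
    - [0, 0, 0, 0, 0, 0, 0.5]

```text
clock: 52.4
ee_pos: [0.4507, -0.1268, 0.0673]
tcp_rot: [[-1.0, -0.0, -0.001], [-0.0, 1.0, 0.001], [0.001, 0.001, -1.0]]
force: [-0.8, -0.1, -0.9]
finger_gap: 0.678
finger_force: 21.6
```

Run:
```python
from w import *
st()
t=look(None,[("tamper",(.6325,.1165,0),.008),("tamping_mat",(.6325,.1165,.24),0)],"top")
```

```text
t 52.4 pos [ 0.4507 -0.1268  0.0673] phi -179.98 tz [-0.001  0.001 -1.   ] gap 0.678 F [-0.8 -0.1 -0.9]
tamper 1092 [0.6315 0.1192] 0.04
tamping_mat 1736 [0.6326 0.1171 0.2484] 0.079
```

jog_arm:
  steps:
    - [-0.002, -0.001, 0.03, 0, 0, 0, 0.5]
    - [0, 0, 0.04, 0, 0, 0, 0.5]
    - [0, 0, 0.035, 0, 0, 0, 0.5]
    - [0, 0, 0.02, 0, 0, 0, 0.5]
    - [0, 0, 0.01, 0, 0, 0, 0.5]
    - [0, 0, 0.004, 0, 0, 0, 0.5]
    - [0, 0, 0.003, 0, 0, 0, 0.5]
    - [0, 0, 0, 0, 0, 0, 0.5]
    - [0, 0, 0, 0, 0, 0, 0.5]

```text
clock: 53.68
ee_pos: [0.4521, -0.128, 0.0112]
tcp_rot: [[-1.0, -0.0, 0.001], [-0.0, 1.0, -0.0], [-0.001, -0.0, -1.0]]
force: [-0.3, 0.1, -1.8]
finger_gap: 0.676
finger_force: 21.6
```

jog_arm:
  steps:
    - [0, 0, 0.003, 0, 0, 0, 0.5]
    - [0, 0, 0.001, 0, 0, 0, 0.5]
    - [0, 0, 0, 0, 0, 0, 0.5]
    - [0, 0, 0, 0, 0, 0, 0.5]

```text
clock: 54.18
ee_pos: [0.4519, -0.1279, 0.0093]
tcp_rot: [[-1.0, -0.0, -0.0], [-0.0, 1.0, 0.0], [0.0, 0.0, -1.0]]
force: [0.2, 0.4, -0.1]
finger_gap: 0.68
finger_force: 21.6
```

jog_arm:
  steps:
    - [0, 0, 0.0015, 0, 0, 0, 0.5]
    - [0, 0, 0, 0, 0, 0, 0.5]
    - [0, 0, 0, 0, 0, 0, 0.7]
    - [0, 0, 0, 0, 0, 0, 0.8]
    - [0, 0, 0, 0, 0, 0, 0.9]
    - [0, 0, 0, 0, 0, 0, 1]
    - [0, 0, 0, 0, 0, 0, 1]
    - [0, 0, -0.05, 0, 0, 0, 1]
    - [0, 0, -0.1, 0, 0, 0, 1]
    - [0, 0, -0.1, 0, 0, 0, 1]
    - [0, 0, -0.1, 0, 0, 0, 1]
    - [0, 0, -0.05, 0, 0, 0, 1]
    - [0, -0.1, 0, 0, 0, 0, 1]
    - [0, -0.1, 0, 0, 0, 0, 1]
    - [0, -0.1, 0, 0, 0, 0, 1]
    - [0, -0.1, 0, 0, 0, 0, 1]
    - [0, -0.1, 0, 0, 0, 0, 1]
    - [0, 0, 0, 0, 0, 0, 1]
    - [0, 0, 0, 0, 0, 0, 1]

```text
clock: 56.55
ee_pos: [0.4517, -0.3273, 0.1683]
tcp_rot: [[-1.0, 0.0, -0.001], [0.0, 1.0, 0.001], [0.001, 0.001, -1.0]]
force: [-1.0, 0.3, -0.1]
finger_gap: 0.998
finger_force: 0.0
```

Run:
```python
from w import *
st()
t=look("tend.png",[("bun",(.4508,-.1272,.2),.008),("bun_board",(.4508,-.1272,.27),0),("cup",(.656,-.0575,.1),.008),("saucer",(.6455,-.0575,0),0)],"top")
look("send.png",[],"side")
a=cv2.imread("pics/tend.png")[110:385,110:510];b=cv2.imread("pics/send.png")[150:425,150:550]
cv2.imwrite("pics/end.png",np.vstack([a,b]))
```

```text
t 56.55 pos [ 0.4517 -0.3273  0.1683] phi 180.0 tz [-0.001  0.001 -1.   ] gap 0.998 F [-1.   0.3 -0.1]
bun 1004 [ 0.4492 -0.1264  0.2702] 0.039
bun_board 2751 [ 0.4501 -0.1267  0.2899] 0.075
cup 1372 [ 0.6539 -0.0562  0.1294] 0.069
saucer 1827 [ 0.6452 -0.0568] 0.041
```

View pics/end.png

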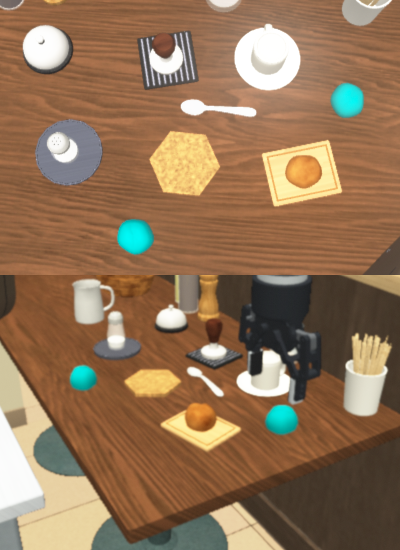

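All four stand upright and centred on their own places: cup (268,48), tamper (167,57), salt (62,148) and bun (303,172). The arm is clear.

```bash
python3 -c "
from bench import ctrl
print(ctrl.sign_off())"
```

```text
the job is handed in; nothing more can be done
None
```

The job is handed in at about 57 s of the 144 s: the cup, bun, tamper and salt shaker each stand upright on their own places, within about 3 mm of the middle by the cameras, with the gripper clear.

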